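# Run an iris ring onto its end stop by feel, then set it to its mark

### The arm

A 6-joint arm with a two-finger parallel gripper is mounted at the origin on a cart in front of the work surface, level with it; the furniture and walls round the work are solid. World frame = base frame: x ahead of the robot, y to its left, z up, the work surface at z = 0. Lengths are in m, angles in degrees, forces in N, time in s.
With the tool pointing down it reaches from about 0.4 to 0.825 m from the base axis. Payload 7 kg.
Tool frame: the origin (TCP) lies at the very end of the fingers, on their centre line; the grasp point (between the pads) lies 19 mm behind it; z points along the fingers, y is the line along which they close (so a half turn about z gives the same grasp; the last joint's range is limited). The gripper opens to 88 mm and grips with 3 to 60 N. Pads are 19 mm wide; open, the fingers measure 130 mm over their backs; the gripper's body (78 mm by 193 mm) begins 47 mm behind the grasp point.
Start: joints at [-57.175, 20.546, 0.682, 0, -70.136, -16.507], TCP at [0.19, -0.648, 0.227] pointing down, gripper open.
Joint ranges: [-176.03, 176.03], [-82.01, 121.73], [-58.28, 71.71], [-173.87, 95.51], [-174.79, -0.11], [-173.66, 173.66]. Speed limits (degrees/s): [136.94, 136.94, 172.46, 180, 180, 180].

### API

Orientations are given as [roll, pitch, yaw] about the fixed x, y, z axes, in that order (R = Rz(yaw) Ry(pitch) Rx(roll)).
In Python, from plant import get_state, imaging, r, finder gives the robot as it stands.
- The arm moves only by the shell command python3 -m handwheel 'ROWS' [FORCE]. ROWS is JSON, a list of rows, each a list of 5 numbers: the closure, from 0 (fully open) to 1 (shut), then the shift along the world's x, y, z in cm, then the turn about the world's z in degrees. A call has 1 to 8 rows; each row is the pose to reach, as a shift and turn from the pose commanded when the call began; what a row does not reach only later rows make up. A row lasts 1/8 s, in which the tool goes at most 62.5 mm and 10.7 degrees, less where a joint would pass 70% of its speed; a pose out of reach is approached as far as the arm can. A call with a gripper value outside its range is refused whole. The fingers move at their own pace and stop on an object; FORCE is the grip in N (left out, the last holds). Time passes only in rows, so rows that repeat a pose let the fingers close. It gives the time, the measured TCP pose, the force, the opening and the grip force at its end, in the units of the state.
- get_state(): the state, without advancing time (a new reading comes with each control period).
- imaging.capture(name): name is "side" or "top"; returns (picture, depth): 384x512x3 uint8, red, green, blue; 384x512 float32, m along the optical axis (not along the pixel's ray), 0 where there is no reading.
- imaging.get_calibration(name): a dict with "fx", "fy", "cx", "cy" (pixels), "rvec" (rotation vector, rad) and "tvec" (3), from world to camera coordinates, as OpenCV has them. Camera axes: x right, y down, z forward; pixel columns grow to the right and rows downward; lengths in m; the calibration is good to about 2 mm. A picture is of the moment at which its call begins. get_calibration takes no time and is no camera call.
- r.close_job(): hands the job in; it is judged then, once.
Trained networks look in the newest picture that a camera, given by its name, has taken for a name from the list of things; names that differ only in an ending like _2 or _b are one class to them, and where a whole thing is asked for, a point or a joint stands for the part that bears it (a point fixed in the world has none). Each returns a list of dicts, best first, with "p" (0 to 1); they miss things now and then, are a little off and sometimes report something else, mostly with a low value. They report only what shows in the picture. A call takes as long as a camera call. They do not tell look-alikes from the thing itself.
- finder.cut_out(camera, query): "region" (384x512 bool, what is visible of it) and "pixel" ([column, row] in pixels, amid what is visible of it).
The state is a dict: "time_s": time; "joints": joint angles; "qd": joint speeds; "joint_torque": joint torques, N m; "tcp_pos": TCP position; "eef_rot": TCP orientation; "contact_force": force on the tool from outside, world axes, zero at the start; "moment": the same for the moment, N m; "gripper_width": finger opening in m; "gripper_force": force on a finger pad.
Only numpy, scipy, OpenCV 4.12 (cv2) and the standard library are available. Lean on these libraries where they do the work, as an engineer would, in place of code of your own. Each camera call takes 0.05 s, during which the arm holds its last target. There are 200 camera calls.

### The job

On the upright test lens, grip only the slim silver rubber-ribbed ring between the two black collars and turn it clockwise (seen from above) until you feel its end stop; press it against the stop lightly, with about 0.12 N m, so that the red pointer at the lens foot stands in the green zone for a moment, and never force it past the zone. Then turn the ring back until its red line stands in line with the yellow line on the upper collar, and let go. Do not touch the collars and leave the things beside the lens where they are.

Things in the scene. Friction and masses are not known exactly. Their poses are not given: they have to be found in the camera images.
- lens_mount: fixed round foot of the upright test lens, dark steel, 112 mm across, 26 mm high; origin on the lens axis at the bench surface, z up. On it stand, upwards: black barrel 58 mm across, z 27 to 82 mm, then lower collar, slim silver ring and upper collar (see these); the lens top is at z = 127 mm. With the barrel untwisted the yellow index line points along -x of this frame
- iris_ring: slim silver rubber-ribbed ring, 62 mm across, z 98.5 to 108.5 mm; origin on the lens axis at the bench surface, red line along its -x. Grippy: even a 3 N grip hardly slips. It rubs with 0.02 N m. Its clockwise end stop lies hidden, 0.25 to 0.65 rad past the yellow line, different on each lens; the ring starts 0.8 to 1.05 rad short of the stop and can turn 1.7 rad from it
- ring_mark (a point): red line on the top face of the ring, 28 mm from the lens axis, 108.5 mm above the bench
- index_mark (a point): point of the barrel straight under the yellow line of the upper collar, 28 mm from the lens axis, 108.5 mm above the bench: where the red line must come to
- barrel (a joint): twist (rad) of the barrel, with collars, index line and red pointer, in its sprung mount; positive clockwise from above, 0 unloaded, 0.5 N m per rad: about 0.04 while the ring turns clockwise, growing once it bears on its stop. The pointer (tip 49 mm from the axis, at the front of the foot) moves over white ticks 0.1 rad apart; the green zone is 0.2 to 0.3 (0.1 to 0.15 N m)
- objective: white microscope objective with a blue band, 26 mm across, 48 mm high, standing beside the lens; origin under its foot; a bystander
- oil_bottle: small brown bottle with a black cap, 28 mm across, 62 mm high, standing beside the lens; origin under its foot; a bystander
- lower_collar (a point): black collar with a blue stripe under the ring, 67 mm across (wider than the ring), z 82 to 96 mm, so fingertips must end above z = 96 mm; this point: on the lens axis at the collar's top; not to be touched
- upper_collar (a point): black collar with the lens glass above the ring, 50 mm across, z 110.5 to 127 mm, with the yellow index line; this point: on the lens axis at the collar's top; not to be touched
Mind the look-alikes: they are no part of the job. What is meant by the lens_mount is not purple, and is the smaller of those in its own colour.

How it is judged:
By the outcome, as a careful person would: the job done as asked, in the order asked, and still so for the second after the job is handed in, with the robot touching nothing.
It also fails if it takes over 64 s, if anything falls off the work surface, if the arm or the gripper's body presses on something with over 40 N, if the wrist force passes 120 N, or if a joint passes its speed limit or range.

## Working session

There is one attempt and no reset: what is moved stays moved. The work goes in short steps, Python scripts to look and compute and a shell command to move; the robot and the scene stay as the last step left them, time stands still between calls to the robot, and variables do not carry over. Pictures are saved under pics/ and viewed, at most 10 in all, crops included, and the job is handed in when it is done.

```bash
mkdir -p pics; ls
cat > h.py <<'E'
import numpy as np, cv2
from plant import get_state, imaging, r, finder
def cal(n):
    c=imaging.get_calibration(n); R=cv2.Rodrigues(np.array(c['rvec'],float))[0]
    K=np.array([[c['fx'],0,c['cx']],[0,c['fy'],c['cy']],[0,0,1]]); return K,R,np.array(c['tvec'],float).ravel()
def onplane(n,px,z):
    K,R,t=cal(n); d=R.T@np.linalg.inv(K)@np.array([px[0],px[1],1.]); o=-R.T@t
    return o+d*(z-o[2])/d[2]
def proj(n,p):
    K,R,t=cal(n); q=K@(R@np.array(p,float)+t); return q[:2]/q[2]
def cloud(n,D):
    K,R,t=cal(n); v,u=np.mgrid[:D.shape[0],:D.shape[1]]
    P=np.stack([u,v,np.ones_like(u)],-1)@np.linalg.inv(K).T*D[...,None]
    return (P-t)@R
E
python3 - <<'E'
from h import *
ims=[]
for n in ("top","side"):
    p,d=imaging.capture(n); cv2.imwrite(f'pics/{n}0.png',p[...,::-1]); np.save(f'{n}0.npy',d)
    K,R,t=cal(n); print(n,K[0,0],-R.T@t,R[2])
    for q in ("lens_mount","iris_ring","ring_mark","upper_collar","objective","oil_bottle"):
        for f in finder.cut_out(n,q): 
            P=cloud(n,d)[f['region']&(d>0)]
            print(q,round(f['p'],2),f['pixel'],f['region'].sum(),np.round(np.median(P,0),3) if len(P) else '')
E
```

```text
pics
top 378.7151867670107 [ 0.49434375 -0.38801273  0.95877491] [ 0.06984964 -0.00872724 -0.99751935]
lens_mount 0.84 [200.1, 229.6] 1584 [ 0.48  -0.27   0.027]
lens_mount 0.78 [317.7, 231.2] 3241 [ 0.482 -0.539  0.053]
lens_mount 0.66 [179.2, 166.5] 1576 [ 0.622 -0.221  0.033]
iris_ring 0.76 [204.7, 227.4] 105 [ 0.484 -0.282  0.108]
iris_ring 0.63 [313.2, 228.2] 346 [ 0.481 -0.537  0.153]
iris_ring 0.54 [178.4, 169.6] 144 [ 0.616 -0.226  0.108]
ring_mark 0.76 [315.4, 234.5] 369 [ 0.477 -0.534  0.153]
ring_mark 0.56 [203.4, 229.3] 161 [ 0.477 -0.273  0.108]
ring_mark 0.47 [178.2, 166.7] 151 [ 0.621 -0.223  0.108]
upper_collar 0.97 [194.1, 232.1] 709 [ 0.478 -0.267  0.124]
upper_collar 0.96 [172.3, 164.4] 813 [ 0.627 -0.215  0.114]
upper_collar 0.95 [328.2, 227.3] 1720 [ 0.481 -0.547  0.176]
oil_bottle 0.48 [254.9, 238.1] 91 [ 0.458 -0.395  0.045]
side 384.1956076593822 [ 0.84095265 -0.96878514  0.67248156] [-0.30939268  0.67712877 -0.66766219]
lens_mount 0.86 [304.8, 170.5] 1653 [ 0.641 -0.228  0.043]
lens_mount 0.62 [242.5, 167.5] 1725 [ 0.491 -0.28   0.039]
lens_mount 0.55 [181.1, 243.4] 5172 [ 0.504 -0.586  0.069]
iris_ring 0.85 [178.3, 218.8] 454 [ 0.506 -0.586  0.153]
iris_ring 0.64 [245.4, 148.0] 177 [ 0.492 -0.279  0.107]
iris_ring 0.45 [307.6, 152.4] 76 [ 0.642 -0.231  0.107]
ring_mark 0.63 [176.0, 219.1] 501 [ 0.506 -0.585  0.153]
ring_mark 0.52 [240.8, 149.0] 129 [ 0.488 -0.281  0.107]
ring_mark 0.41 [304.5, 149.2] 103 [ 0.637 -0.228  0.107]
upper_collar 0.67 [177.3, 223.9] 3162 [ 0.501 -0.58   0.138]
upper_collar 0.67 [307.8, 158.2] 981 [ 0.639 -0.226  0.094]
upper_collar 0.58 [244.1, 152.1] 918 [ 0.489 -0.279  0.095]
objective 0.74 [235.2, 203.0] 197 [ 0.524 -0.385  0.023]
oil_bottle 0.74 [213.6, 195.8] 206 [ 0.463 -0.401  0.037]
```

View pics/top0.png

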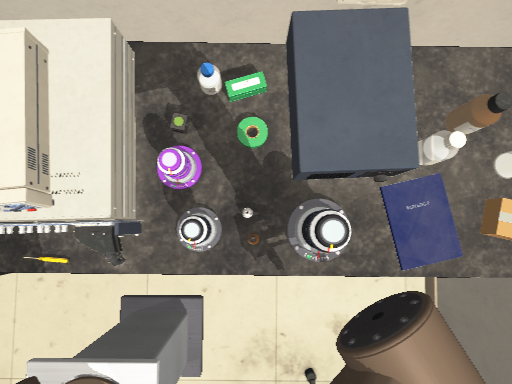

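View pics/side0.png

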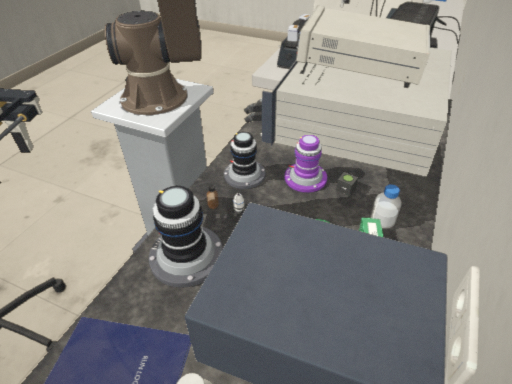

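Run:
```python
from h import *
from scipy.optimize import least_squares
for n in ("top","side"):
    d=np.load(f'{n}0.npy'); C=cloud(n,d)
    for lo,hi,rr in((.021,.031,.056),(.122,.132,.025),(.104,.1115,.031)):
        m=(d>0)&(C[...,2]>lo)&(C[...,2]<hi)&(np.hypot(C[...,0]-.48,C[...,1]+.275)<.075)
        P=C[m]
        c,rad=cv2.minEnclosingCircle(P[:,:2].astype(np.float32)); print(n,lo,len(P),np.round(np.median(P,0),4),np.round(c,4),round(rad,4))
C=cloud("top",np.load('top0.npy')); d=np.load('top0.npy')
m=(d>0)&(np.hypot(C[...,0]-.48,C[...,1]+.275)<.25)&(C[...,2]>.07)&(np.hypot(C[...,0]-.48,C[...,1]+.275)>.06)
for a in range(-180,180,30):
    A=np.degrees(np.arctan2(C[...,1]+.275,C[...,0]-.48)); k=m&(A>=a)&(A<a+30)
    if k.any(): print(a,C[k][:,2].max().round(3),np.hypot(C[k][:,0]-.48,C[k][:,1]+.275).min().round(3))
a=cv2.imread('pics/top0.png')[195:265,165:265]; b=cv2.imread('pics/side0.png')[120:190,200:300]
cv2.imwrite('pics/crop0.png',cv2.resize(np.hstack([a,b]),None,fx=4,fy=4,interpolation=cv2.INTER_CUBIC))
```

```text
top 0.021 187 [ 0.481  -0.2834  0.0252] [ 0.4747 -0.2598] 0.0445
top 0.122 395 [ 0.4777 -0.2601  0.1258] [ 0.4783 -0.2598] 0.0248
top 0.104 200 [ 0.4793 -0.2672  0.1079] [ 0.4784 -0.2598] 0.0313
side 0.021 189 [ 0.4947 -0.2838  0.0257] [ 0.4777 -0.2591] 0.0441
side 0.122 198 [ 0.4807 -0.2626  0.1265] [ 0.4787 -0.2597] 0.0259
side 0.104 119 [ 0.493  -0.2774  0.1083] [ 0.4804 -0.2611] 0.0317
-150 0.637 0.226
-120 0.653 0.218
-90 0.18 0.236
0 0.13 0.135
30 0.184 0.139
60 0.187 0.152
90 0.18 0.155
```

View pics/crop0.png

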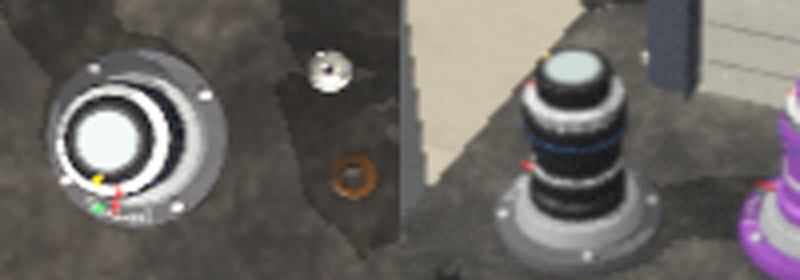

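Candidates: purple (178,167), large grey (318,231), and small grey (200,230). The small grey one fits: it isn't purple and is the smaller of the two grey ones. The crop confirms a silver ring with a red line to the right of the yellow line, so clockwise moves red towards yellow. The axis is about (0.4785, -0.260).

```bash
cat >> h.py <<'E'
A=np.array([.4785,-.2599])
def marks(n="top",k=4,win=(165,265,195,265),axis=A,show=None):
    """sub-pixel colour centroids -> angle about lens axis relative to world -x (deg, + ccw)"""
    im=np.mean([imaging.capture(n)[0].astype(float) for _ in range(k)],0)
    if show: cv2.imwrite(show,im[...,::-1])
    R,G,B=im[...,0],im[...,1],im[...,2]; v,u=np.mgrid[:384,:512]
    W=(u>=win[0])&(u<win[1])&(v>=win[2])&(v<win[3])
    out=[]
    for name,s in (("red",R-np.maximum(G,B)-25),("yel",np.minimum(R,G)-B-35),("grn",G-np.maximum(R,B)-25)):
        s=np.where(W,np.clip(s,0,None),0)
        nc,L,st,ce=cv2.connectedComponentsWithStats((s>0).astype(np.uint8))
        for i in range(1,nc):
            w=s*(L==i)
            if w.sum()<40: continue
            px=np.array([(w*u).sum(),(w*v).sum()])/w.sum(); o=[]
            for z in (.0265,.1085,.127):
                P=onplane(n,px,z)[:2]-axis; o.append((round(np.hypot(*P)*1e3,1),round(np.degrees(np.arctan2(-P[1],-P[0])),1)))
            out.append((name,int(w.sum()),st[i,4],px.round(2).tolist(),o)); print(*out[-1])
    return out
E
python3 - <<'E'
from h import *
s=get_state(); print({k:np.round(v,3) for k,v in s.items()})
marks("top"); print(); marks("side",win=(200,290,120,190))
E
```

```text
{'time_s': np.float64(0.7), 'joints': array([-5.7176e+01,  2.0544e+01,  6.8100e-01, -1.0000e-03, -7.0134e+01,
       -1.6507e+01]), 'qd': array([-0.103,  0.142, -0.021, -0.042,  0.032, -0.032]), 'joint_torque': array([ 0.0000e+00, -5.8216e+01,  2.9325e+01,  7.0010e+00,  1.3000e-02,
       -0.0000e+00]), 'tcp_pos': array([ 0.19 , -0.648,  0.227]), 'eef_rot': array([-1.79998e+02,  2.00000e-03, -1.63683e+02]), 'contact_force': array([ 0.266,  0.105, -0.305]), 'moment': array([-0.019,  0.036,  0.006]), 'gripper_force': np.float64(0.0), 'gripper_width': np.float64(0.087)}
red 404 44 [254.87, 240.71] [(np.float64(142.1), np.float64(78.9)), (np.float64(140.4), np.float64(80.4)), (np.float64(140.1), np.float64(80.7))]
red 1043 17 [193.7, 244.58] [(np.float64(39.7), np.float64(-14.3)), (np.float64(33.8), np.float64(3.9)), (np.float64(33.0), np.float64(8.8))]
yel 699 9 [188.9, 239.51] [(np.float64(34.2), np.float64(-39.7)), (np.float64(24.2), np.float64(-20.9)), (np.float64(22.5), np.float64(-14.6))]
grn 312 8 [189.15, 246.55] [(np.float64(48.1), np.float64(-25.6)), (np.float64(38.9), np.float64(-11.4)), (np.float64(37.3), np.float64(-7.3))]

red 85 6 [232.11, 140.21] [(np.float64(133.6), np.float64(-49.5)), (np.float64(29.8), np.float64(2.4)), (np.float64(29.7), np.float64(55.4))]
red 341 9 [231.35, 160.91] [(np.float64(46.5), np.float64(-17.1)), (np.float64(78.4), np.float64(95.3)), (np.float64(100.6), np.float64(100.8))]
red 61 3 [288.94, 165.42] [(np.float64(120.8), np.float64(-151.5)), (np.float64(144.3), np.float64(164.1)), (np.float64(158.5), np.float64(157.1))]
yel 62 4 [236.08, 133.28] [(np.float64(166.1), np.float64(-56.3)), (np.float64(46.1), np.float64(-41.8)), (np.float64(22.3), np.float64(-16.9))]
```

```bash
python3 -m handwheel '[[0,3.6,4.9,0,0],[0,7.2,9.7,0,0],[0,10.8,14.5,0,0],[0,14.4,19.4,0,0],[0,18,24.2,0,0],[0,21.6,29.1,0,0],[0,25.2,34,0,0],[0,28.85,38.81,0,0]]' 3; python3 -m handwheel '[[0,0,0,0,0],[0,0,0,0,0],[0,0,0,0,0]]'
```

```text
time_s: 2.1
tcp_pos: [0.4792, -0.2579, 0.2271]
eef_rot: [-180.0, 0.1, -163.7]
contact_force: [1.1, -1.2, 0.5]
gripper_width: 0.0875
gripper_force: 0.0
time_s: 2.48
tcp_pos: [0.4775, -0.2605, 0.2266]
eef_rot: [-180.0, -0.0, -163.8]
contact_force: [0.4, 0.2, 0.3]
gripper_width: 0.0874
gripper_force: 0.0
```

```bash
python3 -m handwheel '[[0,0,0,-3,0],[0,0,0,-6,0],[0,0,0,-8.5,0],[0,0,0,-10.5,0],[0,0,0,-11.8,0],[0,0,0,-12.6,0],[0,0,0,-12.6,0],[0,0,0,-12.6,0]]'
python3 - <<'E'
from h import *
for _ in range(3):
    marks("side",1,win=(200,280,120,190),show='pics/s1.png'); s=get_state(); print(s['tcp_pos'],s['joints'][5],s['moment'],s['contact_force'])
a=cv2.imread('pics/s1.png')[95:195,190:320]; cv2.imwrite('pics/s1c.png',cv2.resize(a,None,fx=5,fy=5,interpolation=cv2.INTER_CUBIC))
E
```

```text
time_s: 3.48
tcp_pos: [0.4786, -0.2599, 0.1012]
eef_rot: [-180.0, 0.1, -163.7]
contact_force: [-0.5, 1.3, -0.4]
gripper_width: 0.0878
gripper_force: 0.0
red 336 9 [231.37, 160.91] [(np.float64(46.4), np.float64(-17.1)), (np.float64(78.4), np.float64(95.3)), (np.float64(100.5), np.float64(100.8))]
[ 0.47862629 -0.25981749  0.10128641] -65.81462696347796 [ 0.02138152 -0.00554054  0.01665958] [ 0.57171712 -0.24054619  0.40817725]
red 343 9 [231.36, 160.92] [(np.float64(46.4), np.float64(-17.1)), (np.float64(78.4), np.float64(95.3)), (np.float64(100.6), np.float64(100.8))]
[ 0.47858093 -0.25977109  0.10125322] -65.81458804833503 [-0.01858453  0.02862347  0.02808267] [0.76963787 0.33099214 0.03554014]
red 347 9 [231.34, 160.91] [(np.float64(46.5), np.float64(-17.0)), (np.float64(78.4), np.float64(95.3)), (np.float64(100.6), np.float64(100.8))]
[ 0.47851568 -0.2597295   0.10116887] -65.81259679263661 [0.02823876 0.03572885 0.04370909] [0.33550362 1.02207759 0.14820868][ WARN:0@0.890] global loadsave.cpp:1063 imwrite_ Unsupported depth image for selected encoder is fallbacked to CV_8U.
```

View pics/s1c.png

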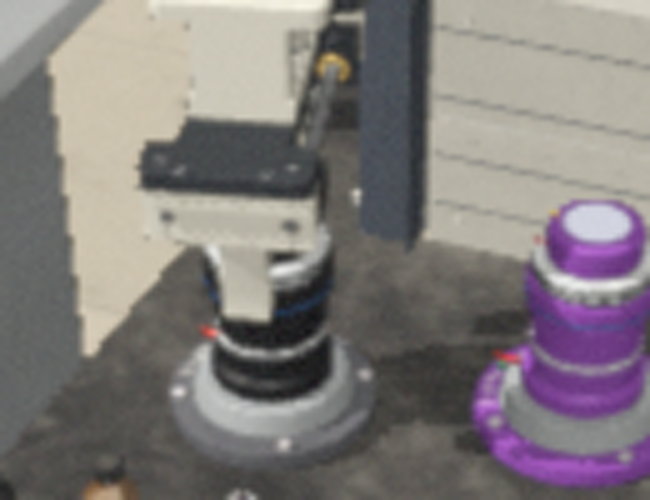

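```bash
python3 -m handwheel '[[0.2,0,0,0,0],[0.4,0,0,0,0],[0.5,0,0,0,0],[0.5,0,0,0,0],[0.5,0,0,0,0],[0.5,0,0,0,0],[0.5,0,0,0,0]]' 8
python3 - <<'E'
from h import *
m=[]
for _ in range(4):
    marks("side",1,win=(200,280,120,190)); s=get_state(); m.append(np.r_[s['moment'],s['contact_force']])
print(np.mean(m,0).round(3),s['gripper_width'],s['gripper_force'],s['eef_rot'],s['tcp_pos'])
E
```

```text
time_s: 4.5
tcp_pos: [0.4776, -0.2586, 0.1005]
eef_rot: [179.9, -0.0, -163.7]
contact_force: [-2.1, 7.0, 4.9]
gripper_width: 0.0603
gripper_force: 8.0
red 272 9 [231.26, 160.97] [(np.float64(46.5), np.float64(-16.6)), (np.float64(78.7), np.float64(95.2)), (np.float64(100.8), np.float64(100.7))]
red 272 9 [231.26, 160.99] [(np.float64(46.4), np.float64(-16.5)), (np.float64(78.8), np.float64(95.2)), (np.float64(100.9), np.float64(100.7))]
red 277 9 [231.26, 160.97] [(np.float64(46.5), np.float64(-16.6)), (np.float64(78.7), np.float64(95.2)), (np.float64(100.8), np.float64(100.7))]
red 269 9 [231.26, 160.98] [(np.float64(46.4), np.float64(-16.6)), (np.float64(78.7), np.float64(95.2)), (np.float64(100.9), np.float64(100.7))]
[ 2.71   0.711  0.019 -1.729  7.27   3.45 ] 0.060258458215707605 8.000340610742569 [ 1.79903818e+02 -2.91496535e-02 -1.63693581e+02] [ 0.47756611 -0.25862052  0.10047398]
```

```bash
python3 -m handwheel '[[0.5,-0.02,0.06,0,0],[0.5,-0.04,0.13,0,0],[0.5,-0.04,0.13,0,0],[0.5,-0.04,0.13,0,0]]'
cat > st.py <<'E'
from h import *
m=[]
for i in range(4):
    o=marks("side",1,win=(200,280,120,190)) if i==3 else imaging.capture("side"); s=get_state(); m.append(np.r_[s['moment'],s['contact_force']])
print("M,F",np.mean(m,0).round(3),s['gripper_width'].round(4),round(s['gripper_force'],1),s['eef_rot'].round(2),s['tcp_pos'].round(4))
E
python3 st.py
```

```text
time_s: 5.2
tcp_pos: [0.4776, -0.2584, 0.1005]
eef_rot: [180.0, -0.0, -163.7]
contact_force: [-2.2, 3.1, 1.3]
gripper_width: 0.0605
gripper_force: 8.0
red 273 9 [231.24, 160.99] [(np.float64(46.5), np.float64(-16.5)), (np.float64(78.8), np.float64(95.2)), (np.float64(100.9), np.float64(100.7))]Traceback (most recent call last):
  File "st.py", line 5, in <module>
    print("M,F",np.mean(m,0).round(3),s['gripper_width'].round(4),round(s['gripper_force'],1),s['eef_rot'].round(2),s['tcp_pos'].round(4))
                                      ^^^^^^^^^^^^^^^^^^^^^^^^
AttributeError: 'float' object has no attribute 'round'
```

```bash
sed -i "s/s\['gripper_width'\].round(4),//" st.py; python3 -m handwheel '[[0.5,-0.03,0.07,0,0],[0.5,-0.03,0.07,0,0],[0.5,-0.03,0.07,0,0]]'; python3 st.py;  python3 -m handwheel '[[0.5,-0.03,0.07,0,-2],[0.5,-0.03,0.07,0,-5],[0.5,-0.03,0.07,0,-8],[0.5,-0.03,0.07,0,-10],[0.5,-0.03,0.07,0,-10],[0.5,-0.03,0.07,0,-10]]'; python3 st.py
```

```text
time_s: 5.78
tcp_pos: [0.4775, -0.2581, 0.1006]
eef_rot: [-180.0, -0.0, -163.7]
contact_force: [-0.2, -6.5, -2.1]
gripper_width: 0.0602
gripper_force: 8.0
red 279 9 [231.28, 161.0] [(np.float64(46.4), np.float64(-16.6)), (np.float64(78.8), np.float64(95.2)), (np.float64(100.9), np.float64(100.8))]
M,F [-1.892  0.215 -0.021 -0.287 -5.071 -1.92 ] 8.0 [-179.97   -0.   -163.68] [ 0.4775 -0.2581  0.1006]
time_s: 6.72
tcp_pos: [0.4775, -0.2579, 0.1006]
eef_rot: [-179.9, 0.0, -173.7]
contact_force: [-0.2, -8.9, -3.5]
gripper_width: 0.0604
gripper_force: 8.0
red 349 8 [231.28, 160.36] [(np.float64(48.3), np.float64(-19.0)), (np.float64(76.5), np.float64(94.6)), (np.float64(98.6), np.float64(100.4))]
M,F [-3.004 -0.082  0.026  0.306 -8.055 -3.649] 8.0 [-1.7993e+02  3.0000e-02 -1.7368e+02] [ 0.4775 -0.2579  0.1006]
```

```bash
python3 -m handwheel '[[0.5,0,-0.06,0,-2],[0.5,0,-0.11,0,-6],[0.5,0,-0.11,0,-10],[0.5,0,-0.11,0,-15],[0.5,0,-0.11,0,-20],[0.5,0,-0.11,0,-20],[0.5,0,-0.11,0,-20]]'; python3 st.py
```

```text
time_s: 7.8
tcp_pos: [0.4775, -0.2579, 0.1006]
eef_rot: [180.0, 0.0, 166.4]
contact_force: [1.0, -0.8, -1.7]
gripper_width: 0.0605
gripper_force: 8.0
red 350 8 [231.29, 160.37] [(np.float64(48.3), np.float64(-19.0)), (np.float64(76.5), np.float64(94.6)), (np.float64(98.7), np.float64(100.4))]
yel 91 9 [236.93, 124.02] [(np.float64(216.0), np.float64(-58.7)), (np.float64(88.1), np.float64(-53.9)), (np.float64(59.6), np.float64(-49.9))]
yel 73 8 [234.59, 134.11] [(np.float64(162.7), np.float64(-54.6)), (np.float64(44.5), np.float64(-35.4)), (np.float64(23.2), np.float64(-4.2))]
M,F [ 0.034 -0.514  0.017  1.665 -0.258 -1.38 ] 8.0 [1.7999e+02 3.0000e-02 1.6636e+02] [ 0.4774 -0.258   0.1006]
```

```bash
python3 -m handwheel '[[0.5,0,0,0,-3],[0.5,0,0,0,-7],[0.5,0,0,0,-11],[0.5,0,0,0,-14],[0.5,0,0,0,-14],[0.5,0,0,0,-14]]'; python3 st.py
```

```text
time_s: 8.75
tcp_pos: [0.4775, -0.2579, 0.1006]
eef_rot: [180.0, 0.0, 152.4]
contact_force: [3.3, 2.4, -1.2]
gripper_width: 0.0606
gripper_force: 8.0
red 342 8 [231.28, 160.38] [(np.float64(48.3), np.float64(-18.9)), (np.float64(76.6), np.float64(94.6)), (np.float64(98.7), np.float64(100.4))]
yel 311 26 [231.53, 123.28] [(np.float64(223.1), np.float64(-54.6)), (np.float64(95.9), np.float64(-45.7)), (np.float64(68.3), np.float64(-39.2))]
M,F [ 1.147 -1.135  0.029  2.68   3.136 -1.474] 8.0 [1.7997e+02 2.0000e-02 1.5235e+02] [ 0.4775 -0.2579  0.1006]
```

```bash
python3 -m handwheel '[[0.5,0,0,0,-2],[0.5,0,0,0,-4],[0.5,0,0,0,-5],[0.5,0,0,0,-5],[0.5,0,0,0,-5]]'; python3 st.py
```

```text
time_s: 9.57
tcp_pos: [0.4775, -0.2579, 0.1006]
eef_rot: [180.0, 0.0, 147.2]
contact_force: [3.9, 3.7, -1.6]
gripper_width: 0.0601
gripper_force: 8.0
red 352 8 [231.29, 160.37] [(np.float64(48.3), np.float64(-19.0)), (np.float64(76.5), np.float64(94.6)), (np.float64(98.7), np.float64(100.4))]
yel 431 31 [229.63, 122.84] [(np.float64(226.9), np.float64(-53.2)), (np.float64(100.0), np.float64(-43.4)), (np.float64(72.6), np.float64(-36.4))]
M,F [ 1.577 -1.439  0.01   3.288  3.918 -2.039] 8.0 [1.7997e+02 2.0000e-02 1.4724e+02] [ 0.4775 -0.2579  0.1006]
```

```bash
python3 -m handwheel '[[0.5,0,0,0,-2],[0.5,0,0,0,-4],[0.5,0,0,0,-4],[0.5,0,0,0,-4]]'; python3 st.py
```

```text
time_s: 10.28
tcp_pos: [0.4775, -0.2579, 0.1006]
eef_rot: [180.0, 0.0, 143.2]
contact_force: [4.2, 4.1, -1.7]
gripper_width: 0.0603
gripper_force: 8.0
red 206 9 [231.55, 160.17] [(np.float64(48.4), np.float64(-20.3)), (np.float64(75.6), np.float64(94.8)), (np.float64(97.8), np.float64(100.6))]
yel 486 35 [228.38, 122.39] [(np.float64(230.3), np.float64(-52.4)), (np.float64(103.4), np.float64(-42.0)), (np.float64(76.2), np.float64(-35.0))]
yel 40 3 [235.95, 133.0] [(np.float64(167.7), np.float64(-56.3)), (np.float64(47.5), np.float64(-42.0)), (np.float64(23.4), np.float64(-18.6))]
M,F [ 1.682 -1.442  0.045  3.588  5.002 -1.848] 8.0 [1.7997e+02 3.0000e-02 1.4324e+02] [ 0.4775 -0.2579  0.1006]
```

```bash
python3 -m handwheel '[[0.5,0,0,0,-2],[0.5,0,0,0,-4],[0.5,0,0,0,-4],[0.5,0,0,0,-4]]'; python3 st.py
```

```text
time_s: 10.98
tcp_pos: [0.4775, -0.2578, 0.1006]
eef_rot: [180.0, 0.0, 139.3]
contact_force: [3.6, 5.0, -2.5]
gripper_width: 0.0602
gripper_force: 8.0
red 143 6 [231.76, 159.22] [(np.float64(51.2), np.float64(-23.9)), (np.float64(72.0), np.float64(94.1)), (np.float64(94.3), np.float64(100.3))]
yel 509 38 [226.64, 122.03] [(np.float64(233.8), np.float64(-51.2)), (np.float64(107.2), np.float64(-40.1)), (np.float64(80.2), np.float64(-32.8))]
yel 59 2 [236.66, 133.0] [(np.float64(167.3), np.float64(-57.0)), (np.float64(46.7), np.float64(-44.1)), (np.float64(22.1), np.float64(-21.7))]
M,F [ 1.72  -1.477  0.066  3.609  4.184 -1.526] 8.0 [1.7996e+02 2.0000e-02 1.3925e+02] [ 0.4775 -0.2578  0.1006]
```

```bash
python3 -m handwheel '[[0.5,0,0,0,-2],[0.5,0,0,0,-4],[0.5,0,0,0,-4],[0.5,0,0,0,-4]]'; python3 st.py
```

```text
time_s: 11.68
tcp_pos: [0.4775, -0.2578, 0.1006]
eef_rot: [180.0, 0.0, 135.2]
contact_force: [3.9, 5.5, -2.4]
gripper_width: 0.0605
gripper_force: 8.0
yel 519 34 [225.37, 121.51] [(np.float64(237.8), np.float64(-50.4)), (np.float64(111.1), np.float64(-39.0)), (np.float64(84.3), np.float64(-31.8))]
M,F [ 1.82  -1.529  0.147  3.772  4.555 -1.983] 8.0 [1.7996e+02 2.0000e-02 1.3525e+02] [ 0.4776 -0.2578  0.1006]
```

```bash
python3 -m handwheel '[[0.5,0,0,0,-1],[0.5,0,0,0,-2],[0.5,0,0,0,-2],[0.5,0,0,0,-2]]'
python3 - <<'E'
from h import *
m=[]
for i in range(10): a,_=imaging.capture("side"); m.append(get_state()['moment'][2])
print(np.mean(m),np.std(m))
marks("side",2,win=(200,280,120,190))
t,_=imaging.capture("top")
f=lambda x:cv2.resize(x[...,::-1],None,fx=5,fy=5,interpolation=cv2.INTER_CUBIC)
cv2.imwrite('pics/press.png',np.hstack([f(a[120:190,200:275]),f(t[195:265,160:240])]))
E
```

```text
time_s: 12.38
tcp_pos: [0.4776, -0.2578, 0.1006]
eef_rot: [180.0, 0.0, 133.3]
contact_force: [3.8, 5.2, -2.1]
gripper_width: 0.0606
gripper_force: 8.0
0.11940509960666024 0.017420109412055337
yel 561 38 [224.62, 121.26] [(np.float64(239.9), np.float64(-49.9)), (np.float64(113.3), np.float64(-38.3)), (np.float64(86.5), np.float64(-31.1))]
```

View pics/press.png

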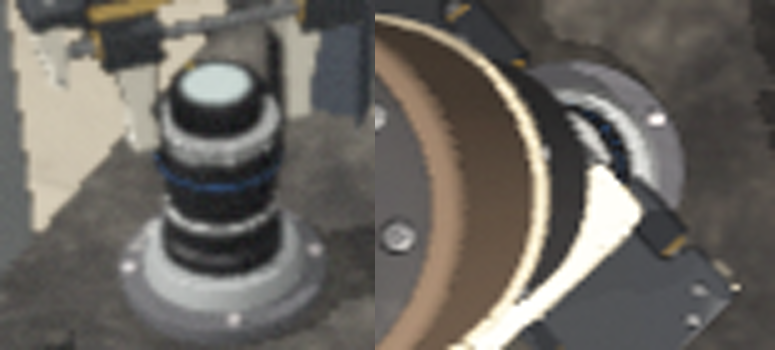

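Run:
```python
from h import *
Ac=np.array([.4777,-.2583])
for axis in (A,Ac):
  for n in("top","side"):
    im=cv2.imread(f'pics/{n}0.png')[...,::-1].astype(float); s=im[...,0]-im[...,1:].max(-1)
    u0,v0=(188,236) if n=="top" else (226,135)
    if axis is A: print(n,u0,v0); print(s[v0:v0+13,u0:u0+12].astype(int))
    pt=lambda r,a,z:proj(n,[axis[0]-r*np.cos(np.radians(a)),axis[1]-r*np.sin(np.radians(a)),z]).round(2)
    for a in(-4,0,4,8): print('red',a,pt(.025,a,.1085),pt(.031,a,.1085))
    for a in(-20,-16,-12): print('yel',a,pt(.025,a,.127),'ptr',pt(.040,a,.027),pt(.049,a,.027))
```

```text
top 188 236
[[  -9   -7   -7   -7   -7   -7  -11   -7   -1    0   -1    1]
 [  -1   -2   -6   -9   -8   -6   -2   -1    0   -2    0    2]
 [  -1    8   10   -1    1    1    0   -1   -1    0    1    2]
 [  25   15   31    0    0   -1    0   -3    0    2    2    2]
 [  18    7   13    0    0    2    2    2    3    3    0    0]
 [   1    3    7    2    4   59   97   14    0    0    0    0]
 [   1    0    0    0    0    4   82   27    0    0    0    0]
 [   2    2    2    1    1   28  148  112    1    0  -20  -20]
 [   2    0    0   -1    2   53   70    2    1    1    1    0]
 [   2    1   -1    0    1  127  127    0    0    1    0    0]
 [ -51 -116 -113  -20    0  119  127    0   -1   -2    0    1]
 [ -75 -126  -83    2   11   79   83   -1   -1   -2   -3   -2]
 [ -13  -37  -27    2   30  101   17   -1   -1    2    1    2]]
red -4 [191.97 240.61] [191.72 243.31]
red 0 [192.75 240.64] [192.69 243.35]
red 4 [193.54 240.63] [193.66 243.33]
red 8 [194.32 240.55] [194.63 243.24]
yel -20 [187.55 240.3 ] ptr [192.1  244.21] [190.75 247.68]
yel -16 [188.31 240.56] ptr [193.18 244.58] [192.08 248
[... 1040 characters left out ...]
tr [232.2  162.36] [229.62 161.17]
red -4 [191.24 240.96] [190.99 243.66]
red 0 [192.03 241.  ] [191.96 243.71]
red 4 [192.81 240.98] [192.94 243.68]
red 8 [193.59 240.91] [193.91 243.59]
yel -20 [186.81 240.66] ptr [191.43 244.53] [190.09 248.01]
yel -16 [187.57 240.92] ptr [192.51 244.9 ] [191.41 248.46]
yel -12 [188.34 241.12] ptr [193.62 245.19] [192.77 248.82]
red -4 [234.33 139.61] [232.3  138.99]
red 0 [234.   139.97] [231.89 139.43]
red 4 [233.71 140.34] [231.54 139.88]
red 8 [233.47 140.72] [231.23 140.35]
yel -20 [235.69 132.27] ptr [233.6  160.97] [231.34 159.57]
yel -16 [235.21 132.56] ptr [232.87 161.44] [230.45 160.15]
yel -12 [234.76 132.87] ptr [232.2  161.95] [229.62 160.76]
```

```bash
python3 -m handwheel '[[0.5,0,0,0,3],[0.5,0,0,0,8],[0.5,0,0,0,14],[0.5,0,0,0,20],[0.5,0,0,0,26],[0.5,0,0,0,32],[0.5,0,0,0,38],[0.5,0,0,0,44]]';  python3 -m handwheel '[[0.5,0,0,0,0],[0.5,0,0,0,0],[0.5,0,0,0,0]]'; python3 st.py
```

```text
time_s: 14.02
tcp_pos: [0.4773, -0.2582, 0.1006]
eef_rot: [-180.0, 0.0, 177.4]
contact_force: [4.0, 0.9, -3.3]
gripper_width: 0.0606
gripper_force: 8.0
time_s: 14.4
tcp_pos: [0.4773, -0.2582, 0.1006]
eef_rot: [-180.0, 0.0, 177.2]
contact_force: [3.7, 1.8, -2.0]
gripper_width: 0.0603
gripper_force: 8.0
red 399 9 [230.7, 161.18] [(np.float64(47.0), np.float64(-14.6)), (np.float64(79.9), np.float64(94.5)), (np.float64(101.9), np.float64(100.2))]
yel 56 8 [240.7, 134.32] [(np.float64(158.8), np.float64(-61.0)), (np.float64(37.8), np.float64(-55.7)), (np.float64(11.1), np.float64(-38.6))]
M,F [ 0.681 -1.554 -0.029  3.901  1.292 -2.537] 8.0 [-1.8000e+02  1.0000e-02  1.7729e+02] [ 0.4773 -0.2581  0.1006]
```

```bash
python3 -m handwheel '[[0.3,0,0,0,0],[0.15,0,0,0,0],[0,0,0,0,0],[0,0,0,0,0],[0,0,0,3,0],[0,0,0,7,0],[0,0,0,11,0],[0,0,0,12.6,0]]';  python3 -m handwheel '[[0,-3.6,-4.9,0,0],[0,-7.2,-9.7,0,0],[0,-10.8,-14.5,0,0],[0,-14.4,-19.4,0,0],[0,-18,-24.2,0,0],[0,-21.6,-29.1,0,0],[0,-25.2,-34,0,0],[0,-28.2,-38.5,0,0]]'
python3 - <<'E'
from h import *
print(get_state()['contact_force'])
marks("top",6,show='pics/t2.png'); marks("side",4,win=(200,280,120,190),show='pics/s2.png')
im=cv2.imread('pics/t2.png').astype(float); s=im[...,2]-im[...,:2].max(-1); print(s[236:252,184:199].astype(int)); print((np.minimum(im[...,2],im[...,1])-im[...,0])[236:244,184:199].astype(int))
f=lambda x:cv2.resize(x,None,fx=5,fy=5,interpolation=cv2.INTER_CUBIC)
cv2.imwrite('pics/after.png',np.hstack([f(cv2.imread('pics/t2.png')[195:265,165:240]),f(cv2.imread('pics/s2.png')[120:190,205:280])]))
E
```

```text
time_s: 15.6
tcp_pos: [0.4779, -0.2584, 0.2292]
eef_rot: [-180.0, 0.2, 177.3]
contact_force: [0.1, 0.5, -0.7]
gripper_width: 0.0875
gripper_force: 0.0
time_s: 16.6
tcp_pos: [0.1933, -0.6443, 0.2257]
eef_rot: [179.9, -0.0, 177.3]
contact_force: [1.5, -0.2, 1.0]
gripper_width: 0.0874
gripper_force: 0.0
[ 1.52859737 -0.18539675  0.97774468]
red 411 44 [254.86, 240.69] [(np.float64(142.1), np.float64(78.9)), (np.float64(140.4), np.float64(80.4)), (np.float64(140.1), np.float64(80.7))]
red 384 6 [189.77, 242.06] [(np.float64(37.9), np.float64(-31.1)), (np.float64(29.0), np.float64(-13.1)), (np.float64(27.5), np.float64(-7.6))]
red 661 10 [193.45, 245.9] [(np.float64(42.9), np.float64(-14.0)), (np.float64(36.7), np.float64(2.8)), (np.float64(35.8), np.float64(7.3))]
yel 724 9 [188.91, 239.56] [(np.float64(34.2), np.float64(-39.5)), (np.float64(24.3), np.float64(-20.8)), (np.float64(22.6), np.float64(-14.5))]
grn 311 8 [189.14, 246.55] [(np.float64(48.1), np.float64(-25.6)), (np.float64(38.9), np.float64(-11.4)), (np.float64(37.3), np.float64(-7.3))]
red 341 9 [231.36, 160.91] [(np.float64(
[... 1453 characters left out ...]
  6    7    6    6    5    5    4    6    4    5    4    4    3    2
     0]]
[[ -2  -3  -3  -4  -6  -5  -5  -5  -5  -5  -7  -5  -2  -3  -2]
 [ -1  -2  -2  -3  -4  -3  -6  -7  -7  -6  -3  -2  -2  -1   0]
 [  6  -1  -2  -1  -2  36  43  -3  -3  -3  -1  -1  -1  -1   0]
 [  1   4   1  -1 124 201 141  -2  -1   1   0  -2   0   1   4]
 [  3   0   1   3 139 214  47  -2   0   0   0   1   4   4   1]
 [ -2   3   0   0   7  94  25   3   4   4   1   0   0   1   1]
 [ -5  -4   0   2   2   4   6   1   0   0   0   0   0   0   1]
 [ -3  -4  -4  -3   2   7   5   4   4   3   2   3   0  -2 -19]][ WARN:0@7.791] global loadsave.cpp:1063 imwrite_ Unsupported depth image for selected encoder is fallbacked to CV_8U.
```

View pics/after.png

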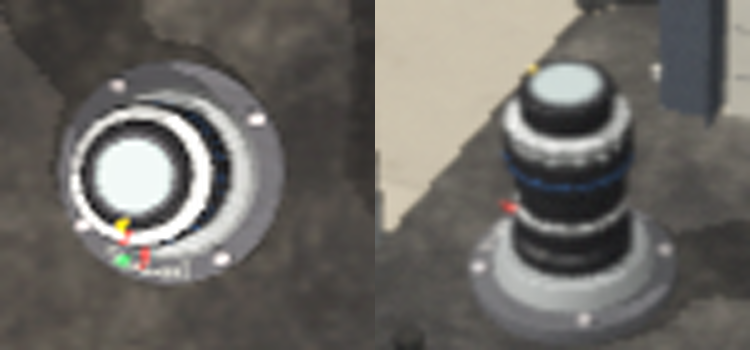

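```bash
python3 -m handwheel '[[0,0,0,0,0],[0,0,0,0,0]]'; python3 -c "
from plant import r
print(r.close_job())"
```

```text
time_s: 17.35
tcp_pos: [0.1955, -0.6429, 0.2268]
eef_rot: [-180.0, 0.0, 177.4]
contact_force: [1.0, 0.0, 0.2]
gripper_width: 0.0877
gripper_force: 0.0
the job is handed in; nothing more can be done
None
```

I turned the ring clockwise to its stop, pressed it at about 0.12 N m and turned it back to within about 1° of the yellow line by camera; I then let go and handed the job in at 17.4 s. The pointer was out of view during the press, so its place in the green zone comes from the measured moment and the turn angle.

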